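# Set out the leaf stencil on the craft-room rack

## Task

Set out the plywood leaf stencil (the plate with the pointed leaf-shaped opening) so that the next person can take it by its edge: with the fingertips, push it along its lane of the low rack until about a third of its length (roughly 50 mm) sticks out past the rack's open end, and leave it lying there flat. Only push it: do not pick it up. Leave the other stencil, the one with the round opening, where it is, and do not disturb the things standing around.

Things in the scene. Friction and masses are not known exactly. Their poses are not given: they have to be found in the camera images.
- rack: Low fixed two-lane rack: grey deck 226 mm (x) by 280 mm (y), top 50 mm above the table; y runs along the lanes to the open end (+y). Origin: centre of its underside. Lanes centred at x = -54 and +54 mm, each 98 mm wide between wooden rails (10 mm wide, rising 14 mm above the deck). It stands ahead of the robot, turned up to 0.25 rad; it cannot be moved.
- rack_end (a point): Middle of the deck's open edge (no lip), on the deck top: 0, 140, 50 mm in the rack frame; axes parallel to the rack's. A stencil sticks out by the distance of its front edge beyond this point along +y.
- rack_stop (a point): Closed end: middle of the inner face of the stop strip, on the deck top (0, -132, 50 mm in the rack frame). The strip is 8 mm thick, crosses both lanes and rises 20 mm above the deck
- leaf_stencil: Loose plywood plate 90 (x) by 150 (y) by 6 mm thick, 0.05 to 0.1 kg, flat on the deck in either lane, with a pointed leaf-shaped opening 50 mm wide, 112 mm long. Origin: centre of its underside. Its y points to the open end (within 0.03 rad). It starts wholly on the deck, 48 to 97 mm of bare deck behind it up to the stop strip. Pushing takes under 1 N; it stays where left.
- leaf_stencil_front (a point): Middle of the leaf stencil's leading edge (towards the open end), at its underside: 75 mm along the plate's +y from its origin.
- leaf_stencil_rear (a point): Middle of the leaf stencil's trailing edge (towards the stop strip), at its underside: 75 mm along the plate's -y from its origin.
- round_stencil: Second loose plywood plate of the same outline (90 by 150 by 6 mm), with a round opening 64 mm across, lying in the other lane. Origin: centre of its underside. It stays where it is.
- marker_a: Squarish marker pen lying on the table beyond the rack's open end, 110 mm long (along its x), 13 mm thick, origin at its underside near the middle. Lower than the deck, so the stencil passes over it. Leave alone.
- marker_b: Another such marker pen, lying on the table near the rack's robot side, origin at its underside near the middle. Leave alone.
- glue_stick: Upright glue stick 28 mm in diameter, 95 mm tall, standing on the table beyond the rack's open end, about 120 mm from it. Origin: centre of its foot. Leave alone.
- eraser: White block eraser 45 by 22 by 14 mm on the table beyond the rack's closed end. Origin: centre of its underside. Leave alone.
- mug: White mug, 80 mm across, 90 mm tall, standing right of the rack. Origin: centre of its foot. Leave alone.
- tape_roll: Clear roll of tape lying flat, 90 mm across, 24 mm high, right of the rack. Origin: centre of its underside. Leave alone.
- pen_pot: Steel pot with pens, 72 mm across, 138 mm tall overall, left of the rack. Origin: centre of its foot. Leave alone.
Not all that is in view belongs to the job. Leave any yellow look-alike of the leaf_stencil alone.

How it is judged (in metres and radians):
At the end, for the whole second after the job is handed in: The leaf stencil lies flat and at rest in its lane (tilt under 0.06 rad, within 0.12 rad of the lane, underside within 4 mm of the deck's height) with its front edge 37 to 63 mm beyond the deck's open end; the round stencil is within 10 mm and every bystander within 20 mm of where it started (y of leaf_stencil_front in the frame of rack_end between 0.037 and 0.063 m and z of leaf_stencil in the frame of rack between 0.046 and 0.054 m and angle between leaf_stencil's own z axis and vertical below 0.06 rad and angle between the y axis of leaf_stencil and the y axis of rack, either way round below 0.12 rad and linear speed of leaf_stencil below 0.01 m/s and distance of round_stencil from where it was at the start of the episode below 0.01 m and distance of each of marker_a, marker_b, glue_stick, eraser, mug, tape_roll, pen_pot from where it was at the start of the episode below 0.02 m); the robot touches nothing.
It fails at once if the leaf stencil is lifted off the deck (origin more than 10 mm above the deck) or tipped (over 0.2 rad) or falls (z of leaf_stencil in the frame of rack above 0.06 m or z of leaf_stencil in the frame of rack below 0.035 m or angle between leaf_stencil's own z axis and vertical above 0.2 rad).
It fails at once if the round stencil is moved more than 10 mm (distance of round_stencil from where it was at the start of the episode above 0.01 m).
It fails at once if a thing standing around is moved more than 20 mm (distance of any of marker_a, marker_b, glue_stick, eraser, mug, tape_roll, pen_pot from where it was at the start of the episode above 0.02 m).
It also fails if it takes over 35 s, if anything falls off the work surface, if the arm or the gripper's body presses on something with over 40 N, if the wrist force passes 120 N, or if a joint passes its speed limit or range.

## Robot

A 6-joint arm with a two-finger parallel gripper is mounted at the origin on the work surface. World frame = base frame: x ahead of the robot, y to its left, z up, the work surface at z = 0. Lengths are in mm, angles in rad, forces in N, time in s.
With the tool pointing down it reaches from about 275 to 1000 mm from the base axis. Payload 8.4 kg.
Tool frame: the origin (TCP) lies on the centre line of the jaws, within the pads' length; the fingertips stand 25 mm ahead of it and the grasp point (between the pads) lies 6 mm ahead of it; z points along the fingers, x is the direction in which the jaws open and shut, and the axes are right-handed (so a half turn about z gives the same grasp; the last joint's range is limited). The gripper opens to 85 mm and grips with 20 to 120 N. Pads are 22 mm wide; open, the fingers measure 114 mm over their backs; the gripper's body (76 mm by 85 mm) begins 54 mm behind the grasp point. The pads swing forward as they close: fully open they stand 13 mm farther back than shut.
Start: joints at [-1.262, 0.353, 1.633, -0, 1.155, -0.002], TCP at [191.136, -595.059, 256.281] pointing down, gripper open.
Joint ranges: [-2.63, 2.63], [-0.92, 2.1], [0.06, 2.66], [-1.3, 4.44], [0, 2.69], [-3.02, 3.02]. Speed limits (rad/s): [2.22, 2.22, 2.79, 3.14, 3.14, 3.14].

## Interface

Orientations are given as [roll, pitch, yaw] about the fixed x, y, z axes, in that order (R = Rz(yaw) Ry(pitch) Rx(roll)).
In Python, from rig import r gives the robot as it stands. The module is installed in compiled form; this text tells all that it offers.
- The arm moves only by the tool jog_arm, never from a script. Its argument "deltas" is a list of rows, each an object with "gripper": the gripper command: -1 is fully open, 1 is shut, values between are in proportion; "translation": the shift along the world's x, y, z in units of 10 cm (1.0 is 10 cm), a list of three; "dr": the turn, a rotation vector about the world's x, y, z in units of pi/2 rad (1.0 is pi/2 rad), a list of three. In form: [{"gripper": gripper, "translation": [x, y, z], "dr": [wx, wy, wz]}, ...]. A call has 1 to 12 rows; each row shifts and turns the commanded pose from where the row before left it; what a row does not reach is not made up. A row lasts 1/12 s, in which the tool goes at most 41.7 mm and 7.16 degrees, less where a joint would pass 70% of its speed; a pose out of reach is approached as far as the arm can. A call with a number of a shift or a turn outside -1 to 1 is refused whole. A call with a gripper value outside its range is refused whole. The fingers move at their own pace and stop on an object; "squeeze" is the grip in N (left out, the last holds). Time passes only in rows, so rows that do not move let the fingers close. It gives the time, the measured TCP pose, the force and the opening at its end, in the units of the state.
- r.sense(): the state, without advancing time (a new reading comes with each control period).
- r.grab_frame(name): name is "side" or "top"; returns the picture (420x560x3 uint8, blue, green, red); there is no depth.
- r.calibration(name): a dict with "mtx" (3x3 intrinsics, pixels), "k1" (the pictures are not rectified: a ray, as slopes to the right and down, at radius r is drawn at 1 + k1 r^2 times it, then the intrinsics apply), "world_from_camera" (4x4, takes a point from camera to world coordinates). Camera axes: x right, y down, z forward; pixel columns grow to the right and rows downward; lengths in mm; the calibration is good to about 2 mm. A picture is of the moment at which its call begins. calibration takes no time and is no camera call.
- r.sign_off(): hands the job in, once; it reports no verdict.
The state is a dict: "clock": time; "qpos": joint angles; "qvel": joint speeds; "joint_efforts": joint torques, N m; "eef_pos": TCP position; "tcp_rot": TCP orientation; "contact_force": force on the tool from outside, world axes, zero at the start; "wrist_torque": the same for the moment, N m; "opening": opening from 0.0 (shut) to 1.0 (fully open).
Only numpy, scipy, OpenCV 4.12 (cv2) and the standard library are available. Lean on these libraries where they do the work, as an engineer would, in place of code of your own. Each camera call takes 0.05 s, during which the arm holds its last target. There are 200 camera calls.

## Working session

There is one attempt and no reset: what is moved stays moved. The work goes in short steps, Python scripts to look and compute and a tool call to move; the robot and the scene stay as the last step left them, time stands still between calls to the robot, and variables do not carry over. Pictures are saved under pics/ and viewed, about 8 in all and at most 12, crops included, and the job is handed in when it is done.

Besides the shell and the picture viewer there is one more tool, called as a command line: name --argument value ..., lists and objects as JSON in quotes. jog_arm: Moves the arm, as the interface text tells. Shifts and turns lie within -1 to 1; 1 stands for 10 cm of shift or pi/2 rad of turn. Its arguments: {"type":"object","properties":{"deltas":{"type":"array"},"squeeze":{"type":"number"}},"required":["deltas"]}

```bash
mkdir -p pics; cat > h.py <<'E'
import numpy as np, cv2
from rig import r
def ray(n,uv):
    c=r.calibration(n);K=np.array(c["mtx"]);T=np.array(c["world_from_camera"])
    uv=np.atleast_2d(np.array(uv,float));d=np.c_[(uv[:,0]-K[0,2])/K[0,0],(uv[:,1]-K[1,2])/K[1,1]]
    s=d.copy()
    for _ in range(20): s=d/(1+c["k1"]*(s**2).sum(1,keepdims=True))
    return T[:3,3],np.c_[s,np.ones(len(s))]@T[:3,:3].T
def onz(n,uv,z):
    o,d=ray(n,uv); return o+d*((z-o[2])/d[:,2])[:,None]
def px(n,P):
    c=r.calibration(n);K=np.array(c["mtx"]);T=np.array(c["world_from_camera"])
    p=(np.atleast_2d(P)-T[:3,3])@T[:3,:3];s=p[:,:2]/p[:,2:];s=s*(1+c["k1"]*(s**2).sum(1,keepdims=True))
    return s*[K[0,0],K[1,1]]+K[:2,2]
E
python3 - <<'E'
from h import *
for n in("top","side"):
    f=r.grab_frame(n);cv2.imwrite(f"pics/{n}0.png",f);print(n,np.round(r.calibration(n)["world_from_camera"],2).tolist())
print(r.sense())
E
```

```text
top [[0.02, -0.99, 0.17, 332.39], [-1.0, -0.02, 0.0, 0.06], [0.0, -0.17, -0.99, 1016.25], [0.0, 0.0, 0.0, 1.0]]
side [[-1.0, -0.05, 0.08, 406.78], [-0.09, 0.6, -0.79, 1014.63], [-0.01, -0.8, -0.6, 822.57], [0.0, 0.0, 0.0, 1.0]]
{'clock': 0.1, 'qpos': array([-1.26240102e+00,  3.53597706e-01,  1.63403481e+00, -7.02011189e-06,
        1.15519615e+00, -2.37473024e-03]), 'qvel': array([ 1.62199268e-03, -4.95180764e-04, -2.81211138e-03, -5.66792055e-04,
       -1.01527455e-03, -5.16236581e-05]), 'joint_efforts': array([-1.81761707e-04, -6.06357837e+01, -3.42817354e+01,  4.42335227e-05,
        3.81630103e-03,  1.37214272e-05]), 'eef_pos': array([ 191.0172086 , -594.69373602,  255.63565734]), 'tcp_rot': array([ 3.14158917e+00,  1.23602731e-03, -1.26002345e+00]), 'contact_force': array([-0.36121289, -0.00632437, -0.00921947]), 'wrist_torque': array([ 0.01262692,  0.02550182, -0.00946341]), 'opening': 1.002116306381654}
```

View pics/top0.png

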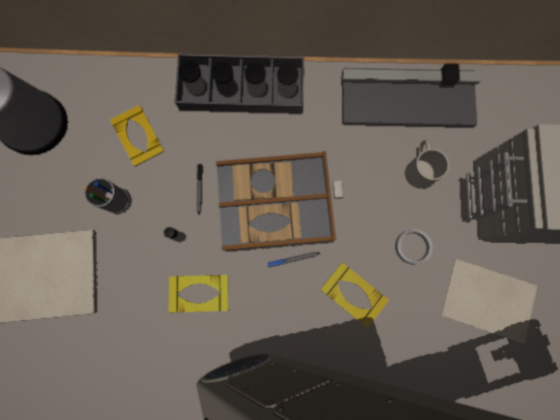

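View pics/side0.png

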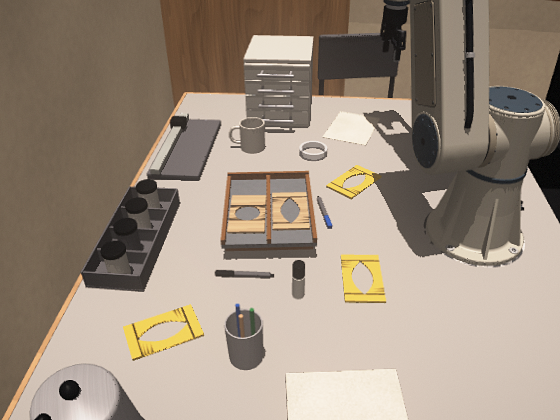

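The top view shows the rack at (275,201), with its open end to the left (+y) and the stop strip at (328,197). These could be taken for the target:
- The wooden leaf plate in the near lane at (270,222).
- The wooden round plate at (263,181).
- Yellow look-alikes at (137,134), (198,293) and (355,295).

I choose (270,222) and check it in a close crop.

```bash
python3 - <<'E'
from h import *
f=cv2.imread("pics/top0.png");g=cv2.imread("pics/side0.png")
a=cv2.resize(f[145:255,205:345],None,fx=5.5,fy=5.5,interpolation=cv2.INTER_CUBIC)
cv2.imwrite("pics/c1.png",a)
b=cv2.resize(g[165:255,215:325],None,fx=6.5,fy=6.5,interpolation=cv2.INTER_CUBIC)
cv2.imwrite("pics/c2.png",b)
E
```

```text
(no output)
```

View pics/c1.png

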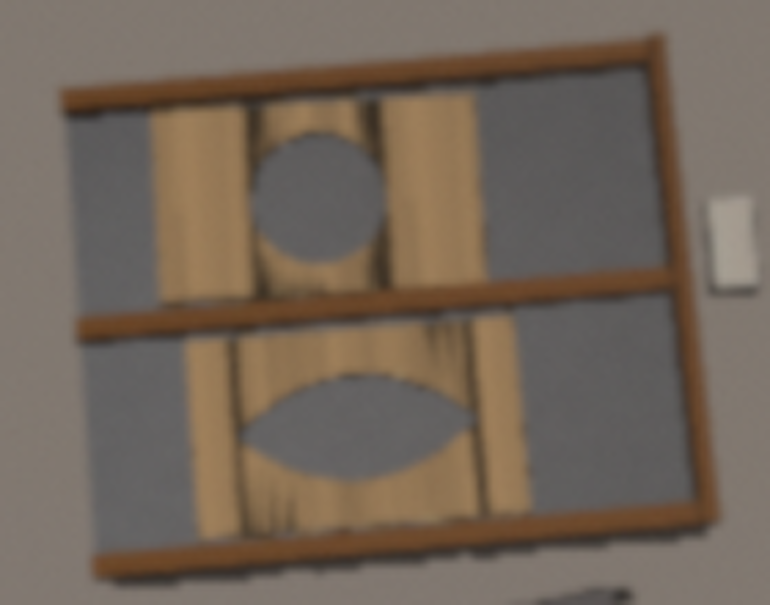

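View pics/c2.png

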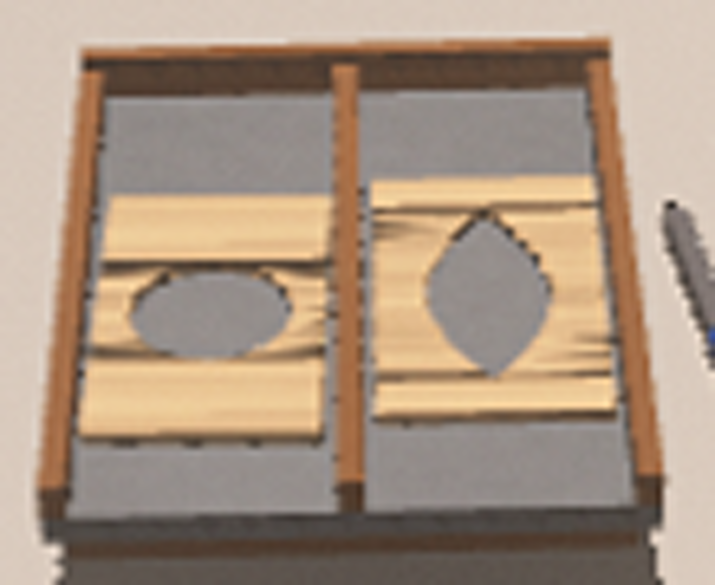

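The crops confirm the choice: in the near lane the plate has a pointed leaf opening (c1 centre about (358,428)), and the far lane holds the round one. Next I measure the corners in both views.

```bash
python3 - <<'E'
from h import *
t=lambda P:(np.array(P)+.5)/5.5-.5+[205,145]
s=lambda P:(np.array(P)+.5)/6.5-.5+[215,165]
R=lambda a:np.round(a,1).tolist()
for n,m,P,D,S in(("top",t,[(187,341),(203,538),(516,316),(531,513)],[(83,345),(97,552)],[(658,38),(714,520),(62,90),(97,568)]),
             ("side",s,[(372,413),(616,404),(371,181),(596,175)],[(365,517),(635,505)],[(608,38),(83,46),(40,485),(660,475)])):
    p=onz(n,m(P),56);d=onz(n,m(D),50);q=onz(n,m(S),64 if n=="top" else 66)
    print(n,"plate",R(p),"\n edge",R(d),"\n rails",R(q))
    f=p[:2].mean(0);b=p[2:].mean(0);v=f-b;L=np.linalg.norm(v);print(" L",L,"W",np.linalg.norm(p[0]-p[1]),"yaw of y (deg from +y, ccw)",np.degrees(np.arctan2(-v[0],v[1])),"f",f,"b",b)
    v/=L;print(" gap to edge",[(x-f)@v for x in d])
    e=d[1]-d[0];print(" edge ang",np.degrees(np.arctan2(e[1],e[0])))
E
```

```text
top plate [[511.5, 86.7, 56.0], [421.7, 76.1, 56.0], [526.8, -63.0, 56.0], [436.6, -71.0, 56.0]] 
 edge [[509.5, 134.8, 50.0], [414.8, 124.1, 50.0]] 
 rails [[657.9, -126.4, 64.0], [434.6, -151.9, 64.0], [626.1, 148.1, 64.0], [406.5, 122.0, 64.0]]
 L 149.18741354088576 W 90.3559501042879 yaw of y (deg from +y, ccw) 5.806492816280231 f [466.59492305  81.4147556   56.        ] b [481.68807008 -67.00721471  56.        ]
 gap to edge [np.float64(48.80547149818771), np.float64(47.69268157768135)]
 edge ang -173.52462822160214
side plate [[514.2, 88.3, 56.0], [424.0, 75.9, 56.0], [529.6, -60.1, 56.0], [438.2, -71.4, 56.0]] 
 edge [[511.6, 139.9, 50.0], [414.9, 125.7, 50.0]] 
 rails [[437.3, -159.4, 66.0], [661.5, -136.5, 66.0], [627.4, 150.1, 66.0], [406.4, 127.1, 66.0]]
 L 148.56036599700462 W 91.05481278125463 yaw of y (deg from +y, ccw) 5.71735298780734 f [469.09602152  82.09276785  56.        ] b [483.89577074 -65.72857624  56.        ]
 gap to edge [np.float64(53.30911950809332), np.float64(48.83109358968768)]
 edge ang -171.65772799382896
```

Both views agree to about 3 mm. The rack is turned about 0.11 rad, so the push direction is (-0.113, 0.994). The plate's rear edge is at (482.5,-66.5) with about 49 mm of deck ahead of its front, so the push is about 99 mm. I'll hold the jaws across the lane, partly closed, with the fingers in the bare deck behind the plate.

jog_arm --deltas '[{"gripper": 0.4,"translation": [0.123,0.205,0],"dr": [0,0,0.0363]},{"gripper": 0.4,"translation": [0.123,0.205,0],"dr": [0,0,0.0363]},{"gripper": 0.4,"translation": [0.123,0.205,0],"dr": [0,0,0.0363]},{"gripper": 0.4,"translation": [0.123,0.205,0],"dr": [0,0,0.0363]},{"gripper": 0.4,"translation": [0.123,0.205,0],"dr": [0,0,0.0363]},{"gripper": 0.4,"translation": [0.123,0.205,0],"dr": [0,0,0.0363]},{"gripper": 0.4,"translation": [0.123,0.205,0],"dr": [0,0,0.0363]},{"gripper": 0.4,"translation": [0.123,0.205,0],"dr": [0,0,0.0363]},{"gripper": 0.4,"translation": [0.123,0.205,0],"dr": [0,0,0.0363]},{"gripper": 0.4,"translation": [0.123,0.205,0],"dr": [0,0,0.0363]},{"gripper": 0.4,"translation": [0.123,0.205,0],"dr": [0,0,0.0363]},{"gripper": 0.4,"translation": [0.123,0.205,0],"dr": [0,0,0.0363]}]'

```text
clock: 1.1
eef_pos: [339.0, -347.9, 256.1]
tcp_rot: [-3.141, 0.0, -0.573]
contact_force: [0.6, -0.4, 0.2]
opening: 0.302
```

jog_arm --deltas '[{"gripper": 0.4,"translation": [0.123,0.205,0],"dr": [0,0,0.0363]},{"gripper": 0.4,"translation": [0.123,0.205,0],"dr": [0,0,0.0363]},{"gripper": 0.4,"translation": [0.123,0.205,0],"dr": [0,0,0.0363]},{"gripper": 0.4,"translation": [0.123,0.205,0],"dr": [0,0,0.0363]},{"gripper": 0.4,"translation": [0.123,0.205,0],"dr": [0,0,0.0363]},{"gripper": 0.4,"translation": [0.123,0.205,0],"dr": [0,0,0.0363]},{"gripper": 0.4,"translation": [0.123,0.205,0],"dr": [0,0,0.0363]},{"gripper": 0.4,"translation": [0.123,0.205,0],"dr": [0,0,0.0363]},{"gripper": 0.4,"translation": [0.123,0.205,0],"dr": [0,0,0.0363]},{"gripper": 0.4,"translation": [0.123,0.205,0],"dr": [0,0,0.0363]},{"gripper": 0.4,"translation": [0.123,0.205,0],"dr": [0,0,0.0363]},{"gripper": 0.4,"translation": [0.123,0.205,0],"dr": [0,0,0.0363]}]'

```text
clock: 2.1
eef_pos: [486.6, -101.9, 256.1]
tcp_rot: [-3.141, 0.0, 0.111]
contact_force: [1.0, 0.3, -0.6]
opening: 0.299
```

jog_arm --deltas '[{"gripper": 0.4,"translation": [0,0,-0.2],"dr": [0,0,0]},{"gripper": 0.4,"translation": [0,0,-0.2],"dr": [0,0,0]},{"gripper": 0.4,"translation": [0,0,-0.2],"dr": [0,0,0]},{"gripper": 0.4,"translation": [0,0,-0.2],"dr": [0,0,0]},{"gripper": 0.4,"translation": [0,0,-0.2],"dr": [0,0,0]},{"gripper": 0.4,"translation": [0,0,-0.2],"dr": [0,0,0]},{"gripper": 0.4,"translation": [0,0,-0.2],"dr": [0,0,0]},{"gripper": 0.4,"translation": [0,0,-0.2],"dr": [0,0,0]},{"gripper": 0.4,"translation": [0,0,0],"dr": [0,0,0]}]'

```text
clock: 2.85
eef_pos: [483.9, -102.5, 93.1]
tcp_rot: [-3.14, 0.005, 0.109]
contact_force: [-1.4, 0.2, -0.6]
opening: 0.301
```

```bash
python3 - <<'E'
from h import *
g=r.grab_frame("side");b=g[135:245,205:345]
a=r.grab_frame("top")[145:255,205:345]
cv2.imwrite("pics/c3.png",np.vstack([cv2.resize(x,None,fx=2.7*1.0,fy=2.7,interpolation=cv2.INTER_CUBIC) for x in(b,a)]))
print(r.sense())
E
```

```text
{'clock': 2.95, 'qpos': array([-2.11840676e-01,  3.81493822e-01,  2.03091056e+00, -6.23113550e-05,
        7.31187847e-01, -3.20295726e-01]), 'qvel': array([-1.98447811e-03, -3.01407145e-02, -1.86472158e-02,  5.47897216e-05,
        5.73973911e-03, -6.01745074e-05]), 'joint_efforts': array([ 3.58851605e-03, -4.91300154e+01, -2.17181933e+01, -1.09038799e-04,
       -8.72106920e-02, -2.64499198e-05]), 'eef_pos': array([ 485.7945049 , -102.95783213,   95.97601482]), 'tcp_rot': array([-3.14100250e+00,  1.91095162e-03,  1.08502039e-01]), 'contact_force': array([ 0.75564746, -0.11607037,  0.00405126]), 'wrist_torque': array([ 0.0010619 , -0.0095568 , -0.03756505]), 'opening': 0.3018519741734091}
```

View pics/c3.png

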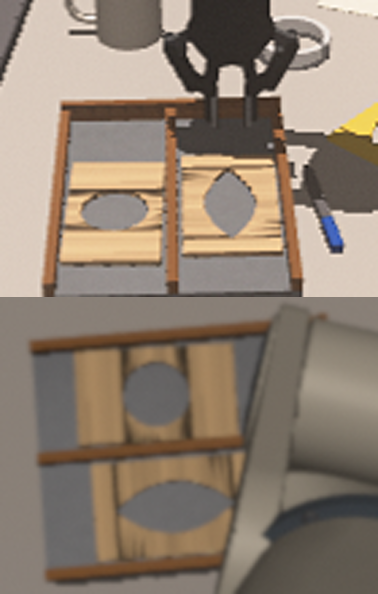

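The fingers are over the bare deck behind the plate: in the side part of the crop the tips are at about (230,122) and the plate's rear edge is at row 157. Next I lower slowly and feel for the deck.

jog_arm --deltas '[{"gripper": 0.4,"translation": [0,0,-0.04],"dr": [0,0,0]},{"gripper": 0.4,"translation": [0,0,-0.04],"dr": [0,0,0]},{"gripper": 0.4,"translation": [0,0,-0.04],"dr": [0,0,0]},{"gripper": 0.4,"translation": [0,0,-0.02],"dr": [0,0,0]},{"gripper": 0.4,"translation": [0,0,0],"dr": [0,0,0]},{"gripper": 0.4,"translation": [0,0,0],"dr": [0,0,0]}]'

```text
clock: 3.45
eef_pos: [486.3, -103.0, 82.4]
tcp_rot: [-3.142, 0.0, 0.108]
contact_force: [0.2, 0.8, 0.5]
opening: 0.299
```

jog_arm --deltas '[{"gripper": 0.4,"translation": [0,0,-0.01],"dr": [0,0,0]},{"gripper": 0.4,"translation": [0,0,-0.01],"dr": [0,0,0]},{"gripper": 0.4,"translation": [0,0,-0.01],"dr": [0,0,0]},{"gripper": 0.4,"translation": [0,0,0],"dr": [0,0,0]},{"gripper": 0.4,"translation": [0,0,0],"dr": [0,0,0]}]'

```text
clock: 3.87
eef_pos: [486.3, -103.0, 79.2]
tcp_rot: [-3.142, 0.0, 0.109]
contact_force: [-0.2, 0.2, 0.0]
opening: 0.304
```

jog_arm --deltas '[{"gripper": 0.4,"translation": [0,0,-0.01],"dr": [0,0,0]},{"gripper": 0.4,"translation": [0,0,-0.01],"dr": [0,0,0]},{"gripper": 0.4,"translation": [0,0,0],"dr": [0,0,0]},{"gripper": 0.4,"translation": [0,0,0],"dr": [0,0,0]}]'

```text
clock: 4.2
eef_pos: [486.3, -103.1, 77.2]
tcp_rot: [-3.142, 0.0, 0.108]
contact_force: [-0.1, 0.1, 0.7]
opening: 0.301
```

jog_arm --deltas '[{"gripper": 0.4,"translation": [0,0,-0.01],"dr": [0,0,0]},{"gripper": 0.4,"translation": [0,0,0],"dr": [0,0,0]},{"gripper": 0.4,"translation": [0,0,0],"dr": [0,0,0]}]'

```text
clock: 4.45
eef_pos: [486.3, -103.0, 76.2]
tcp_rot: [-3.142, 0.0, 0.108]
contact_force: [-0.5, -0.1, 0.9]
opening: 0.299
```

jog_arm --deltas '[{"gripper": 0.4,"translation": [0,0,-0.01],"dr": [0,0,0]},{"gripper": 0.4,"translation": [0,0,0],"dr": [0,0,0]},{"gripper": 0.4,"translation": [0,0,0],"dr": [0,0,0]}]'

```text
clock: 4.7
eef_pos: [486.3, -103.1, 75.2]
tcp_rot: [-3.142, 0.0, 0.108]
contact_force: [0.6, -0.1, -0.5]
opening: 0.3
```

jog_arm --deltas '[{"gripper": 0.4,"translation": [0,0,-0.01],"dr": [0,0,0]},{"gripper": 0.4,"translation": [0,0,0],"dr": [0,0,0]},{"gripper": 0.4,"translation": [0,0,0],"dr": [0,0,0]}]'

```text
clock: 4.95
eef_pos: [486.4, -103.1, 74.9]
tcp_rot: [3.142, -0.0, 0.108]
contact_force: [-2.5, -0.2, 10.3]
opening: 0.302
```

jog_arm --deltas '[{"gripper": 0.4,"translation": [0,0,-0.01],"dr": [0,0,0]},{"gripper": 0.4,"translation": [0,0,0],"dr": [0,0,0]},{"gripper": 0.4,"translation": [0,0,0],"dr": [0,0,0]}]'

```text
clock: 5.2
eef_pos: [486.5, -103.1, 74.8]
tcp_rot: [3.142, -0.0, 0.108]
contact_force: [-5.9, 1.1, 25.2]
opening: 0.298
```

The deck is felt at TCP z of about 75.0. I lift 2 mm clear, so the tips are at about 52 against the plate's 50–56, and push along the lane.

jog_arm --deltas '[{"gripper": 0.4,"translation": [0,0,0.039],"dr": [0,0,0]},{"gripper": 0.4,"translation": [0,0,0],"dr": [0,0,0]},{"gripper": 0.4,"translation": [-0.0057,0.0497,0],"dr": [0,0,0]},{"gripper": 0.4,"translation": [-0.0057,0.0497,0],"dr": [0,0,0]},{"gripper": 0.4,"translation": [-0.0057,0.0497,0],"dr": [0,0,0]},{"gripper": 0.4,"translation": [-0.0057,0.0497,0],"dr": [0,0,0]},{"gripper": 0.4,"translation": [-0.0057,0.0497,0],"dr": [0,0,0]},{"gripper": 0.4,"translation": [-0.0057,0.0497,0],"dr": [0,0,0]},{"gripper": 0.4,"translation": [-0.0057,0.0497,0],"dr": [0,0,0]},{"gripper": 0.4,"translation": [-0.0057,0.0497,0],"dr": [0,0,0]},{"gripper": 0.4,"translation": [0,0,0],"dr": [0,0,0]},{"gripper": 0.4,"translation": [0,0,0],"dr": [0,0,0]}]'

```text
clock: 6.2
eef_pos: [481.8, -63.0, 77.2]
tcp_rot: [-3.142, 0.0, 0.109]
contact_force: [-0.4, 1.5, 0.2]
opening: 0.3
```

```bash
python3 - <<'E'
from h import *
g=r.grab_frame("side")
cv2.imwrite("pics/s4full.png",g)
cv2.imwrite("pics/s4.png",cv2.resize(g[155:255,215:345],None,fx=6,fy=6,interpolation=cv2.INTER_CUBIC))
print(r.sense()["eef_pos"],r.sense()["contact_force"])
E
```

```text
[481.84735576 -63.20651956  77.21416225] [-0.79065208 -0.14546547  0.11964161]
```

View pics/s4.png

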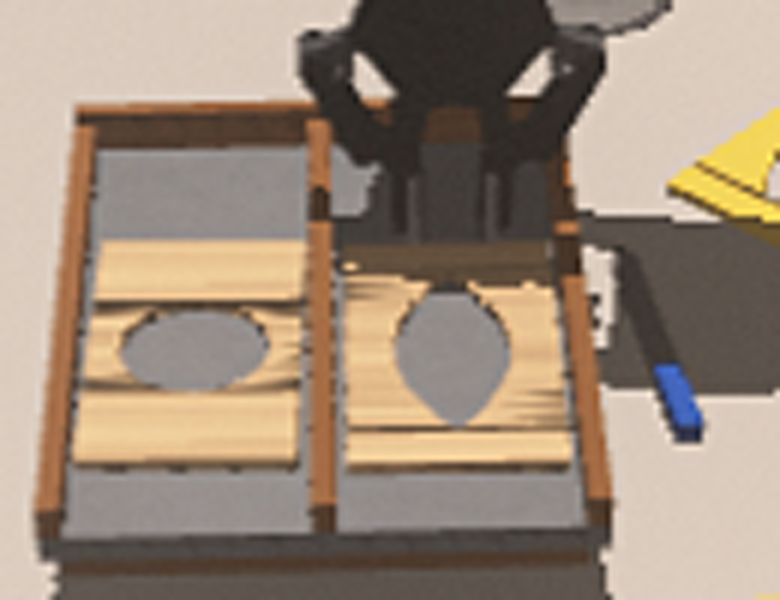

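The fingers are in contact with the rear edge and the plate is moving squarely, with its front edge at crop (347,465)–(572,462). The round plate hasn't moved. I work out the remaining travel.

```bash
python3 - <<'E'
from h import *
s=lambda P:(np.array(P)+.5)/6-.5+[215,155]
u=np.array([-.113,.994,0])
f=onz("side",s([(347,464),(572,460)]),56);e=onz("side",s([(338,535),(585,526)]),50)
print(f.round(1),e.round(1),(e.mean(0)-f.mean(0))@u)
# first-look front & edge for comparison: travelled
t=np.array([[514.2,88.3,56],[424,75.9,56]]);print((f-t)@u)
E
```

```text
[[511.3 102.4  56. ]
 [421.9  92.9  56. ]] [[511.3 138.6  50. ]
 [415.3 125.7  50. ]] 34.6566179209901
[14.34321139 17.15471709]
```

jog_arm --deltas '[{"gripper": 0.4,"translation": [-0.0066,0.0577,0],"dr": [0,0,0]},{"gripper": 0.4,"translation": [-0.0066,0.0577,0],"dr": [0,0,0]},{"gripper": 0.4,"translation": [-0.0066,0.0577,0],"dr": [0,0,0]},{"gripper": 0.4,"translation": [-0.0066,0.0577,0],"dr": [0,0,0]},{"gripper": 0.4,"translation": [-0.0066,0.0577,0],"dr": [0,0,0]},{"gripper": 0.4,"translation": [-0.0066,0.0577,0],"dr": [0,0,0]},{"gripper": 0.4,"translation": [-0.0066,0.0577,0],"dr": [0,0,0]},{"gripper": 0.4,"translation": [-0.0066,0.0577,0],"dr": [0,0,0]},{"gripper": 0.4,"translation": [-0.0066,0.0577,0],"dr": [0,0,0]},{"gripper": 0.4,"translation": [-0.0066,0.0577,0],"dr": [0,0,0]},{"gripper": 0.4,"translation": [-0.0066,0.0577,0],"dr": [0,0,0]},{"gripper": 0.4,"translation": [-0.0066,0.0577,0],"dr": [0,0,0]}]'

```text
clock: 7.25
eef_pos: [473.8, 6.5, 77.2]
tcp_rot: [-3.142, 0.0, 0.108]
contact_force: [0.3, -0.4, 1.6]
opening: 0.298
```

jog_arm --deltas '[{"gripper": 0.4,"translation": [0,0,0],"dr": [0,0,0]},{"gripper": 0.4,"translation": [0,0,0],"dr": [0,0,0]}]'

```text
clock: 7.42
eef_pos: [473.7, 6.3, 77.1]
tcp_rot: [-3.142, 0.0, 0.109]
contact_force: [0.8, 1.3, -0.7]
opening: 0.301
```

```bash
python3 - <<'E'
from h import *
g=r.grab_frame("side")
cv2.imwrite("pics/s5.png",cv2.resize(g[165:265,215:345],None,fx=6,fy=6,interpolation=cv2.INTER_CUBIC))
f=r.grab_frame("top");cv2.imwrite("pics/t5.png",cv2.resize(f[145:255,185:325],None,fx=5.5,fy=5.5,interpolation=cv2.INTER_CUBIC))
print(r.sense()["eef_pos"],r.sense()["contact_force"])
E
```

```text
[473.81685645   5.92618699  77.14185643] [-0.03732771  0.00835487  0.02699509]
```

View pics/s5.png

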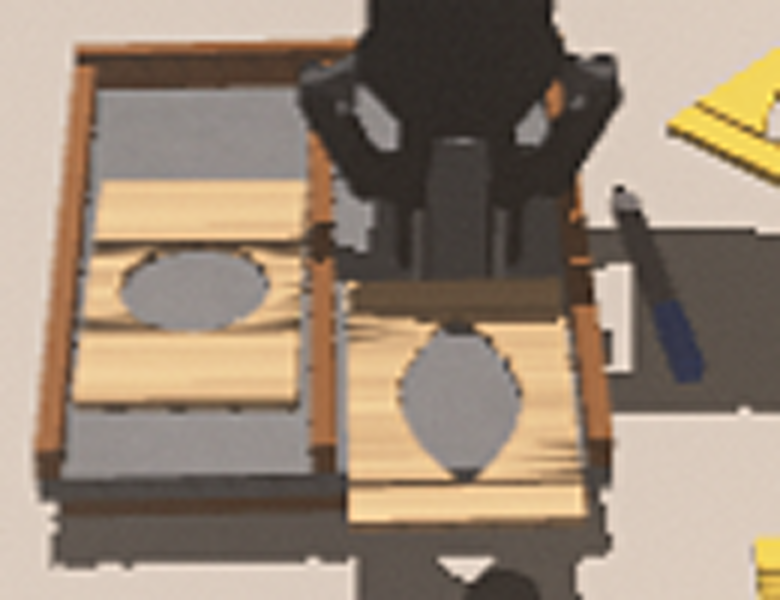

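The plate is now overhanging, with its front edge at crop (348,520)–(587,514), and it is straight and flat.

```bash
python3 - <<'E'
from h import *
s=lambda P:(np.array(P)+.5)/6-.5+[215,165]
u=np.array([-.113,.994,0])
f=onz("side",s([(348,520),(587,514)]),56)
e=np.array([[[511.3,138.6,50],[415.3,125.7,50]],[[509.5,134.8,50],[414.8,124.1,50]]]).mean(1)
print(f.round(1),(f.mean(0)-e)@u)
E
```

```text
[[504.1 171.   56. ]
 [413.5 160.4  56. ]] [33.84347882 36.39732882]
```

View pics/t5.png

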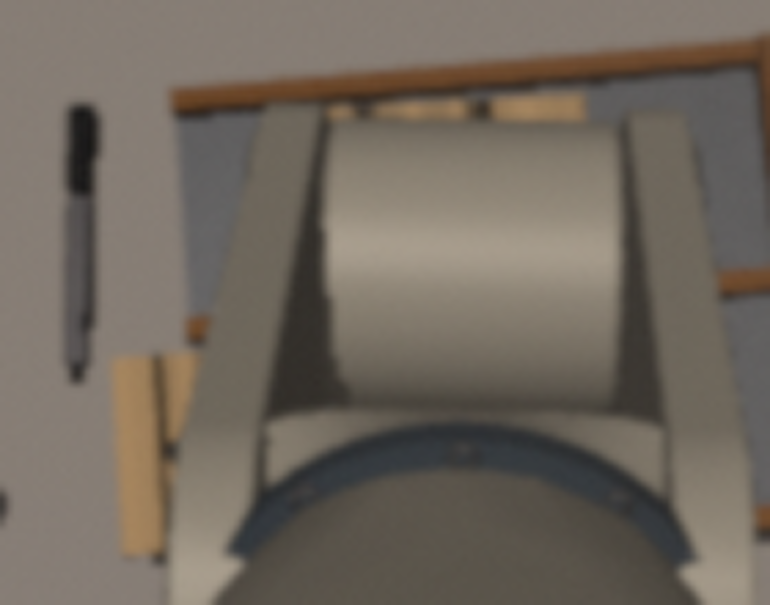

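The top view agrees: the front is at (113,358)–(124,554), about 37 mm past the deck edge. I push 15 mm more, back off, then lift clear.

jog_arm --deltas '[{"gripper": 0.4,"translation": [-0.0034,0.0298,0],"dr": [0,0,0]},{"gripper": 0.4,"translation": [-0.0034,0.0298,0],"dr": [0,0,0]},{"gripper": 0.4,"translation": [-0.0034,0.0298,0],"dr": [0,0,0]},{"gripper": 0.4,"translation": [-0.0034,0.0298,0],"dr": [0,0,0]},{"gripper": 0.4,"translation": [-0.0034,0.0298,0],"dr": [0,0,0]},{"gripper": 0.4,"translation": [0,0,0],"dr": [0,0,0]},{"gripper": 0.4,"translation": [0,0,0],"dr": [0,0,0]},{"gripper": 0.4,"translation": [0.01,-0.09,0],"dr": [0,0,0]},{"gripper": 0.4,"translation": [0.01,-0.09,0],"dr": [0,0,0]},{"gripper": 0.4,"translation": [0.01,-0.09,0],"dr": [0,0,0]},{"gripper": 0.4,"translation": [0,0,0],"dr": [0,0,0]},{"gripper": 0.4,"translation": [0,0,0.1],"dr": [0,0,0]}]'

```text
clock: 8.52
eef_pos: [474.1, -7.1, 86.2]
tcp_rot: [-3.141, 0.003, 0.107]
contact_force: [-0.1, -0.1, 0.4]
opening: 0.301
```

jog_arm --deltas '[{"gripper": 0.4,"translation": [0,0,0.2],"dr": [0,0,0]},{"gripper": 0.4,"translation": [0,0,0.2],"dr": [0,0,0]},{"gripper": 0.4,"translation": [0,0,0.2],"dr": [0,0,0]},{"gripper": 0.4,"translation": [0,0,0.2],"dr": [0,0,0]},{"gripper": 0.4,"translation": [0,0,0.2],"dr": [0,0,0]},{"gripper": 0.4,"translation": [0,0,0.2],"dr": [0,0,0]},{"gripper": 0.4,"translation": [0,0,0.2],"dr": [0,0,0]},{"gripper": 0.4,"translation": [0,0,0.2],"dr": [0,0,0]},{"gripper": 0.4,"translation": [-0.15,-0.25,0],"dr": [0,0,0]},{"gripper": 0.4,"translation": [-0.15,-0.25,0],"dr": [0,0,0]},{"gripper": 0.4,"translation": [-0.15,-0.25,0],"dr": [0,0,0]},{"gripper": 0.4,"translation": [-0.15,-0.25,0],"dr": [0,0,0]}]'

```text
clock: 9.52
eef_pos: [414.3, -106.8, 248.0]
tcp_rot: [3.141, -0.001, 0.109]
contact_force: [-0.1, -0.2, 0.3]
opening: 0.296
```

jog_arm --deltas '[{"gripper": 0.4,"translation": [-0.1,-0.3,0],"dr": [0,0,0]},{"gripper": 0.4,"translation": [-0.1,-0.3,0],"dr": [0,0,0]},{"gripper": 0.4,"translation": [-0.1,-0.3,0],"dr": [0,0,0]},{"gripper": 0.4,"translation": [-0.1,-0.3,0],"dr": [0,0,0]},{"gripper": 0.4,"translation": [0,-0.3,0],"dr": [0,0,0]},{"gripper": 0.4,"translation": [0,-0.3,0],"dr": [0,0,0]},{"gripper": 0.4,"translation": [0,0,0],"dr": [0,0,0]},{"gripper": 0.4,"translation": [0,0,0],"dr": [0,0,0]}]'

```text
clock: 10.18
eef_pos: [374.8, -287.2, 247.7]
tcp_rot: [-3.142, -0.0, 0.106]
contact_force: [-0.2, -0.0, -0.5]
opening: 0.298
```

```bash
python3 - <<'E'
from h import *
g=r.grab_frame("side");f=r.grab_frame("top")
cv2.imwrite("pics/s6.png",cv2.resize(g[165:265,215:345],None,fx=6,fy=6,interpolation=cv2.INTER_CUBIC))
cv2.imwrite("pics/t6.png",cv2.resize(f[145:255,185:325],None,fx=5.5,fy=5.5,interpolation=cv2.INTER_CUBIC))
cv2.imwrite("pics/t6full.png",f);cv2.imwrite("pics/s6full.png",g)
s=r.sense();print(s["clock"],s["eef_pos"],s["contact_force"])
for n,a in(("side",g),("top",f)):
    d=cv2.absdiff(cv2.GaussianBlur(a,(3,3),0),cv2.GaussianBlur(cv2.imread(f"pics/{n}0.png"),(3,3),0)).max(2)
    _,_,st,_=cv2.connectedComponentsWithStats((d>25).astype(np.uint8));print(n,[x.tolist() for x in st[1:] if x[4]>12])
E
```

```text
10.2833 [ 374.79432502 -285.51077139  247.35832442] [ 0.22510423  0.93027279 -0.634836  ]
side [[322, 0, 33, 38, 334], [363, 0, 85, 209, 8035], [438, 0, 104, 192, 13705], [319, 5, 8, 13, 65], [331, 40, 16, 2, 21], [384, 41, 5, 10, 33], [312, 64, 7, 19, 78], [337, 77, 19, 25, 221], [324, 79, 8, 23, 145], [530, 100, 30, 59, 1095], [308, 147, 85, 46, 1406], [501, 151, 5, 9, 26], [490, 178, 12, 6, 48], [272, 192, 37, 24, 596], [381, 193, 36, 58, 590], [487, 198, 12, 47, 195], [272, 214, 42, 59, 1497], [447, 215, 42, 48, 908], [304, 216, 6, 3, 15], [273, 224, 9, 3, 19], [420, 253, 60, 26, 771]]
top [[507, 188, 4, 11, 33], [493, 188, 67, 80, 2363], [477, 191, 30, 42, 200], [491, 193, 6, 16, 72], [485, 199, 4, 7, 21], [338, 200, 155, 161, 11208], [260, 203, 41, 39, 853], [198, 207, 44, 42, 1027], [250, 207, 2, 12, 20], [240, 212, 13, 32, 169], [253, 214, 8, 18, 117], [549, 220, 11, 8, 25], [255, 234, 5, 8, 33], [496, 270, 64, 109, 2285], [480, 316, 6, 11, 21], [343, 323, 208, 97, 8657], [277, 324, 58, 38, 1020], [250, 332, 24, 10, 81], [218, 355, 13, 11, 72], [206, 355, 61, 21, 441], [205, 377, 22, 5, 42], [513, 379, 47, 41, 786], [167, 383, 76, 37, 1445], [269, 404, 7, 4, 15]]
```

View pics/t6.png

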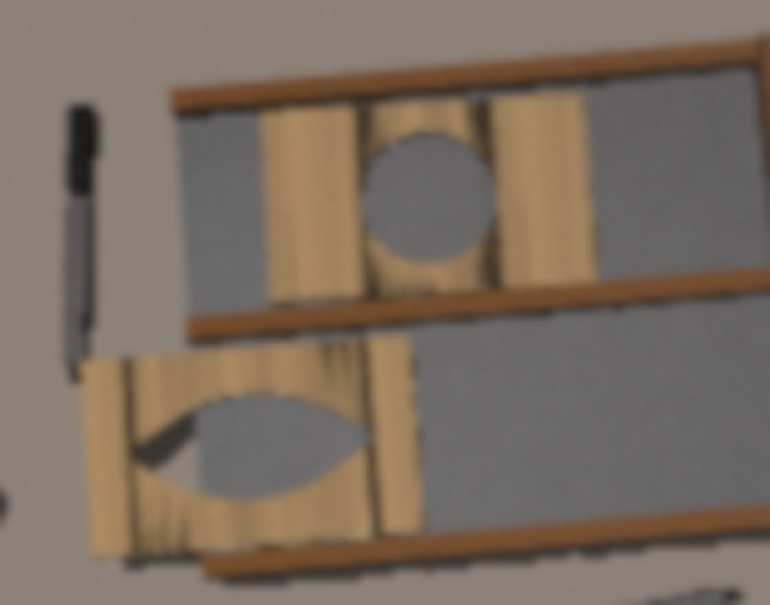

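View pics/s6full.png

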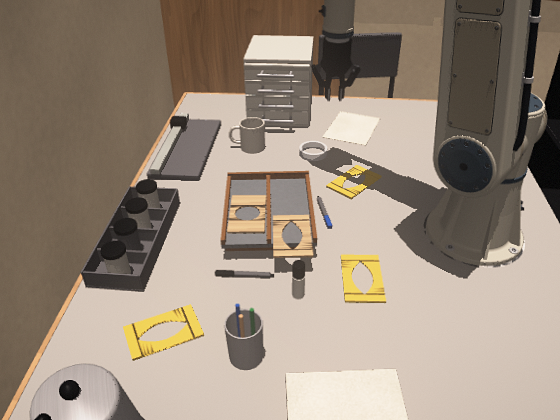

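In the top crop the leaf plate's front is at (80,363)–(92,556) and its rear at (410,338)–(424,532), flat in its lane. The round plate, pens, glue stick and the rest are where they were; the image differences around them are arm and shadow only. I take a last measurement and hand in.

```bash
python3 - <<'E'
from h import *
t=lambda P:(np.array(P)+.5)/5.5-.5+[185,145]
u=np.array([-.113,.994,0])
p=onz("top",t([(80,363),(92,556),(410,338),(424,532)]),56);e=onz("top",t([(193,345),(207,552)]),50)
f,b=p[:2].mean(0),p[2:].mean(0);v=f-b
o=(f-e.mean(0))@u
print("overhang",o,"L",np.linalg.norm(v),"yaw vs lane",np.arctan2(-v[0],v[1])-.113)
if 42<o<58: print(r.sign_off())
E
```

```text
overhang 50.8210108488313 L 149.68442714300605 yaw vs lane -0.01386450594029938
the job is handed in; nothing more can be done
None
```

The leaf stencil is set out and handed in: it lies flat in its lane with its front edge about 51 mm past the rack's open end. I pushed it about 99 mm with the partly closed fingertips, in three pushes, then backed off and lifted the arm clear. The job took about 10 s of the 35 s allowed.

Last checks:
- **Overhang and size:** the overhang measured 50.8 mm from the top view. The plate's length came out at 149.7 mm against 150 mm nominal.
- **Alignment:** the plate is turned about 0.014 rad from the lane.
- **Round stencil and bystanders:** the round stencil and the things standing around looked unmoved by eye, and the robot was touching nothing. I did not measure them after the push.
- **Disagreements:** before the last push the two cameras put the overhang at about 34–36 mm and 37 mm. Their deck edge points differed by 1–5 mm. Both are small against the ±13 mm allowed.
- **Deck contact:** while feeling for the deck height, the fingertips pressed on the bare deck with about 25 N.

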